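Put the slides away in the dry box and latch it

ROBOT

A 6-joint arm with a two-finger parallel gripper is mounted at the origin on a cart in front of the work surface, level with it; the furniture and walls round the work are solid. World frame = base frame: x ahead of the robot, y to its left, z up, the work surface at z = 0. Lengths are in m, angles in rad, forces in N, time in s.
With the tool pointing down it reaches from about 0.4 to 0.925 m from the base axis. Payload 12.5 kg.
Tool frame: the origin (TCP) lies at the very end of the fingers, on their centre line; the grasp point (between the pads) lies 19 mm behind it; z points along the fingers, y is the line along which they close (so a half turn about z gives the same grasp; the last joint's range is limited). The gripper opens to 95 mm and grips with 3 to 60 N. Pads are 20 mm wide; open, the fingers measure 119 mm over their backs; the gripper's body (75 mm by 180 mm) begins 59 mm behind the grasp point.
Start: joints at [-1.314, 0.491, 1.559, -0, 1.092, -0.106], TCP at [0.222, -0.584, 0.215] pointing down, gripper open.
Joint ranges: [-3.1, 3.1], [-0.84, 2.19], [0.05, 2.79], [-1.13, 4.28], [0.06, 2.93], [-2.69, 2.69]. Speed limits (rad/s): [2.22, 2.22, 2.79, 3.14, 3.14, 3.14].

INTERFACE

Orientations are given as a unit quaternion [x, y, z, w].
In Python, from cell import bot gives the robot as it stands.
- The arm moves only by the tool servo_tool, never from a script. Its argument "motion" is a list of rows, each a list of 7 numbers: the shift along the tool's x, y, z in mm, then the turn, a rotation vector about the tool's x, y, z in rad, then the finger opening in mm, from 0 to 95.1. In form: [[x, y, z, rx, ry, rz, claw], ...]. A call has exactly 8 rows; each row shifts and turns the commanded pose from where the row before left it, along the tool's axes as they then stand; what a row does not reach is not made up. A row lasts 1/8 s, in which the tool goes at most 62.5 mm and 10.7 degrees, less where a joint would pass 70% of its speed; a pose out of reach is approached as far as the arm can. A call with a gripper value outside its range is refused whole. The fingers move at their own pace and stop on an object; the grip force is fixed at half the most. Time passes only in rows, so rows that do not move let the fingers close, or fill a call up. It gives the time, the measured TCP pose, the force, the opening and the grip force at its end, in the units of the state.
- bot.observe(): the state, without advancing time (a new reading comes with each control period).
- bot.read_camera(name): name is "scene" or "side" or "wrist"; returns a dict with "frame" (400x640x3 uint8, blue, green, red), "depth" (400x640 float32, m along the optical axis (not along the pixel's ray), 0 where there is no reading), "camera_matrix" (3x3 intrinsics, pixels), "rvec" (rotation vector, rad) and "tvec" (3), from world to camera coordinates, as OpenCV has them. Camera axes: x right, y down, z forward; pixel columns grow to the right and rows downward; lengths in m; the calibration is good to about 2 mm. A picture is of the moment at which its call begins.
- bot.hand_in(): hands the job in; it is judged then, once.
The state is a dict: "time": time; "qpos": joint angles; "qvel": joint speeds; "joint_torque": joint torques, N m; "position": TCP position; "eef_rot": TCP orientation; "force": force on the tool from outside, world axes, zero at the start; "torque": the same for the moment, N m; "finger_gap": finger opening in m; "gripper_force": force on a finger pad.
Only numpy, scipy, OpenCV 4.12 (cv2) and the standard library are available. Lean on these libraries where they do the work, as an engineer would, in place of code of your own. Each camera call takes 0.05 s, during which the arm holds its last target. There are 200 camera calls.

TASK

Put the carton of blank slides away: set it down flat on the floor of the open dry box, then swing the lid over by its black ball knob and lower it gently until it is fully shut, dropping neither. Only then turn the ball clockwise, about half a turn up to its stop, so that the latch is fully home: hold it round its middle, and where your wrist runs out let go and take it again from another angle. Leave the other things round the box where they are.

Things in the scene. Friction and masses are not known exactly. Their poses are not given: they have to be found in the camera images.
- carton: cardboard carton of glass slides, white with a teal band, 28 x 79 x 22 mm (x, y, z), about 0.12 kg, lying flat on the worktop right of the dry box. Origin at the centre of its underside, y along its length, z up.
- carton_mid (a point): the middle of the carton, 11 mm above its underside
- dry_box: grey open box, fixed to the worktop, 150 mm deep (x), 190 wide (y), rim 72 mm above the worktop, walls 6 mm, rim flange 5 mm beyond them. Origin on the worktop under its centre; -x is its front (latch side, roughly to the robot), +x the hinge side. Inner floor 138 x 178 mm, 12 mm above the worktop; a fixed aluminium desiccant canister, 18 mm high, covers its right end (y < -0.061).
- box_floor (a point): the middle of the free part of the inner floor (12 mm above the worktop, box frame x = 0, y = 0.012); axes as the box. Free floor: 138 mm along x, 150 mm along y.
- lid_hinge (a point): middle of the lid's hinge line, 78 mm above the worktop at the back of the box; axes as the box, the hinge line along y. At lid angle t the ball's centre lies in this frame at x = -0.177 cos t + 0.050 sin t, y = 0, z = 0.177 sin t + 0.050 cos t (m). The lid plate reaches 159 mm from the hinge to its front edge, 12 mm thick, 202 mm wide.
- lid (a joint): angle of the lid, rad: 0 shut (level), 1.57 upright, 1.80 fully open, leaning back past upright on its stop. About 0.4 kg with its latch, hinge nearly free: let go, it falls shut or back (balance near 1.46 rad), and from more than about 10 mm above the rim it slams.
- latch (a joint): turn of the ball knob with its latch tongue, rad, growing clockwise seen from above on the shut lid: 0.15 to 0.65 at the start (tongue and the small pointer at the stem's foot away from the box), 3.14 at the stop (tongue under the keeper, pointer to the box). Friction 0.12 N m; it stays where it is left.
- ball (a point): centre of the ball knob, a smooth black 36 mm sphere on a thin stem, 38 mm off the steel ear (40 mm wide, ending 15 mm beyond the stem) at the lid's front edge; z along the stem, away from the lid. Slippery (friction 0.35): hold it across its widest part with 40 to 60 N. Held from above by fingers in line with the hinge, it swivels between them as the lid swings, so the tool may stay vertical.
- oil: amber bottle, 31 mm across, 70 mm high, left of the box; bystander
- minute_timer: white timer, 51 x 66 x 66 mm, right of the carton; bystander
- petri: dish, 64 mm across, 15 mm high, behind the carton; bystander
- pen: marker pen, 12 x 137 x 14 mm, lying left of the box; bystander
Mind the look-alikes: they are no part of the job. What is shaped like the carton but blue or green is not meant.

How it is judged:
On the way, in this order (a step that is already met when the one before it is completed fails the run):
1. the carton lies flat on the floor of the open box, let go, latch still free (x of carton_mid in the frame of box_floor between -0.06 and 0.06 m and y of carton_mid in the frame of box_floor between -0.065 and 0.07 m and z of carton_mid in the frame of box_floor below 0.018 m and contact force between carton and the fingers below 0.1 N and value of joint lid above 1 rad), for 0.2 s.
2. the lid is fully shut (within 0.05 rad), the latch not yet turned (value of joint lid below 0.05 rad and value of joint latch below 1.5 rad), for 0.2 s.
3. the ball knob is turned up to its stop (at least 2.94 of 3.14 rad) on the shut lid (value of joint latch above 2.94 rad and value of joint lid below 0.05 rad), for 0.2 s.
At the end, for the whole second after the job is handed in: The carton lies flat on the box's floor (its middle under 18 mm above the floor), the lid is shut within 0.05 rad and the ball knob stands within 0.2 rad of its stop (2.94 rad or more) (all of step 3 and x of carton_mid in the frame of box_floor between -0.06 and 0.06 m and y of carton_mid in the frame of box_floor between -0.065 and 0.07 m and z of carton_mid in the frame of box_floor below 0.018 m); the robot touches nothing.
It fails at once if the lid slams: it comes down the last 0.25 rad faster than 2.5 rad/s (as when dropped from more than about 10 mm) (value of joint lid below 0.25 rad and velocity of joint lid below -2.5 rad/s).
It fails at once if the carton of glass slides is dropped (falls freely faster than 0.7 m/s, about 25 mm) (linear speed of carton above 0.7 m/s and contact force between carton and the fingers below 0.1 N).
It fails at once if the latch is turned (beyond 1.5 rad) while the lid is not shut, so that its tongue would strike the keeper (value of joint latch above 1.5 rad and value of joint lid above 0.1 rad).
It fails at once if a bystander is moved more than 20 mm (distance of any of oil, minute_timer, petri, pen from where it was at the start of the episode above 0.02 m).
It also fails if it takes over 64 s, if anything falls off the work surface, if the arm or the gripper's body presses on something with over 40 N, if the wrist force passes 120 N, or if a joint passes its speed limit or range.

## Working session

There is one attempt and no reset: what is moved stays moved. The work goes in short steps, Python scripts to look and compute and a tool call to move; the robot and the scene stay as the last step left them, time stands still between calls to the robot, and variables do not carry over. Pictures are saved under pics/ and viewed, at most 10 in all, crops included, and the job is handed in when it is done.

Besides the shell and the picture viewer there is one more tool, called as name(argument=value, ...), one argument or row to a line, values as JSON. servo_tool: Moves the arm, as the interface text tells. Its arguments: {"type":"object","properties":{"motion":{"type":"array"}},"required":["motion"]}

```bash
mkdir -p pics; ls
cat > h.py <<'E'
import numpy as np, cv2
from cell import bot
from scipy.spatial.transform import Rotation as R
def cam(n):
    c=bot.read_camera(n); c['R']=cv2.Rodrigues(np.array(c['rvec'],float))[0]; c['t']=np.array(c['tvec'],float).ravel(); return c
def pts(c):
    K=np.array(c['camera_matrix']); d=c['depth']; v,u=np.mgrid[:d.shape[0],:d.shape[1]]
    P=np.stack([(u-K[0,2])/K[0,0]*d,(v-K[1,2])/K[1,1]*d,d],-1)
    return (P-c['t'])@c['R']
def proj(c,p): return cv2.projectPoints(np.array(p,float).reshape(-1,3),np.array(c['rvec'],float),np.array(c['tvec'],float),np.array(c['camera_matrix'],float),None)[0].reshape(-1,2)
E
python3 - <<'E'
from h import *
for n in('scene','side'):
    c=cam(n); cv2.imwrite(f'pics/{n}0.png',c['frame']); np.savez(f'{n}0.npz',P=pts(c),**{k:c[k] for k in('frame','depth','camera_matrix','rvec','tvec')})
    print(n,-c['R'].T@c['t'],c['R'][2])
s=bot.observe(); print(s)
E
```

```text
pics
scene [-0.25345122 -1.22360205  0.64276053] [ 0.57303296  0.70943775 -0.41028199]
side [0.08749367 0.60515602 0.77903974] [ 0.36559791 -0.73661744 -0.56897532]
{'time': 0.1, 'qpos': array([-1.31363826e+00,  4.91518492e-01,  1.55940027e+00, -3.71367263e-05,
        1.09169029e+00, -1.05598482e-01]), 'qvel': array([-0.00044232, -0.00185136, -0.00256016, -0.00125182, -0.00087267,
       -0.00037773]), 'joint_torque': array([ 3.17369915e-03, -6.13623333e+01, -2.58607292e+01,  6.94214297e-02,
        4.70095896e-02, -3.94659060e-05]), 'position': array([ 0.22174076, -0.58410856,  0.2141042 ]), 'eef_rot': array([ 9.83594334e-01,  1.80393815e-01, -5.49001094e-05, -5.05489000e-04]), 'force': array([ 0.38570672, -0.11112128,  0.52422656]), 'torque': array([-0.01674376, -0.05837537,  0.01230447]), 'gripper_force': 0.0, 'finger_gap': 0.09506577737497633}
```

View pics/scene0.png

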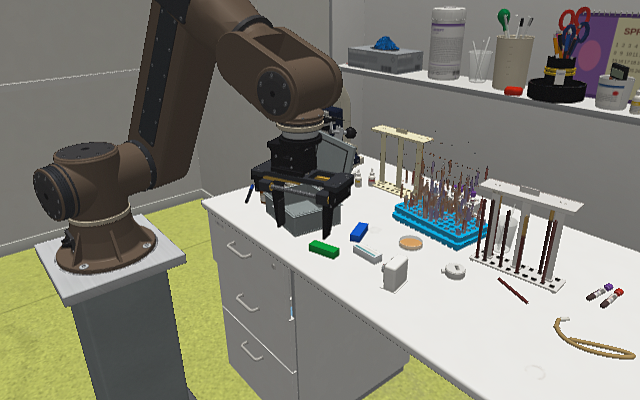

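View pics/side0.png

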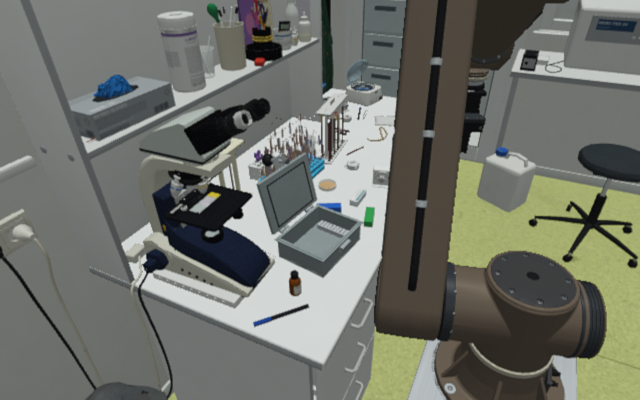

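Scene: white/teal carton near (367,254), timer (395,275), petri (410,243), green and blue look-alikes at (323,249) and (360,232). Side: open box centred (320,235), lid standing at (288,193), oil (295,285), pen (282,315). Next I'll measure from the depth.

Run:
```python
from h import *
A=np.load('scene0.npz');B=np.load('side0.npz')
P=A['P'][244:266,350:386].reshape(-1,3)
m=(P[:,2]>.016)&(P[:,2]<.028)
f=A['frame'][244:266,350:386].reshape(-1,3).astype(int); m&=(f.min(1)>100)
print('carton',m.sum(),P[m].mean(0),cv2.minAreaRect(P[m][:,:2].astype('f4')))
Q=B['P'][130:300,230:400].reshape(-1,3)
for lo,hi in((.067,.077),(.006,.018),(.024,.036)):
    m=(Q[:,2]>lo)&(Q[:,2]<hi)&(Q[:,0]>.2)&(Q[:,1]>-.6)&(Q[:,1]<.3)&(Q[:,0]<.9)
    print(lo,m.sum(),Q[m].min(0),Q[m].max(0),cv2.minAreaRect(Q[m][:,:2].astype('f4')))
m=(Q[:,2]>.1)&(Q[:,2]<.4)&(Q[:,0]<.9)&(Q[:,1]>-.35)
L=Q[m];c=L.mean(0);print('lid',m.sum(),c,np.linalg.svd(L-c,full_matrices=False)[2][2],L.min(0),L.max(0))
a=cv2.resize(A['frame'][120:290,230:430],None,fx=4,fy=3.5,interpolation=2);
b=cv2.resize(B['frame'][140:340,230:400],None,fx=3,fy=3,interpolation=2);b=b[:595]
a=cv2.resize(A['frame'][225:300,300:440],None,fx=5,fy=5,interpolation=2)
cv2.imwrite('pics/b.png',b);cv2.imwrite('pics/a.png',a)
for n,X,u,v in(('oil',B,295,283),('petri',A,410,243),('timer',A,395,275),('blue',A,360,230)):print(n,X['P'][v,u])
```

```text
carton 215 [ 0.49586122 -0.48607486  0.02162426] ((0.4982278048992157, -0.48331403732299805), (0.08097142726182938, 0.03223812207579613), 89.29337310791016)
0.067 982 [ 0.4059409  -0.59994468  0.06700218] [0.89844706 0.07326749 0.07699345] ((0.6400327682495117, -0.29294049739837646), (0.36620986461639404, 0.64665687084198), 35.84412384033203)
0.006 1441 [ 0.40160662 -0.59934107  0.0060129 ] [0.89740897 0.0627763  0.01796813] ((0.6309162974357605, -0.26803433895111084), (0.47897693514823914, 0.6670324802398682), 8.00007152557373)
0.024 839 [ 0.41168385 -0.5991347   0.02400605] [0.89640906 0.07694334 0.03598134] ((0.6471105217933655, -0.26063665747642517), (0.4726872444152832, 0.6795476675033569), 3.836677312850952)
lid 6288 [ 0.49821845 -0.08607599  0.21656339] [-0.42260192 -0.20208443 -0.88349844] [ 0.19201816 -0.34994534  0.10000474] [0.88573276 0.12274986 0.39992711]
oil [ 0.47561073 -0.01437612  0.0462158 ]
petri [-0.25345122 -1.22360205  0.64276053]
timer [ 0.43676731 -0.63217125  0.04782583]
blue [ 0.55768132 -0.39436748  0.02250054]
```

View pics/b.png

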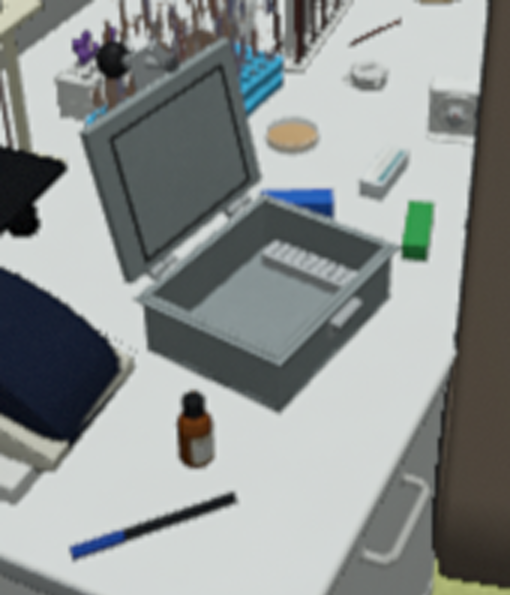

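View pics/a.png

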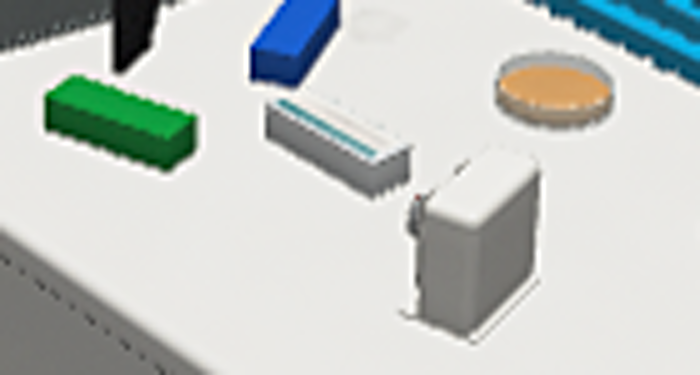

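Crop b: rim corners front-left (280,358), front-right (398,247), back-left (140,297), back-right (265,198); ball behind lid at (113,57). Crop a: carton with its teal band from (280,100) to (375,155), clear of the timer by roughly a finger's width.

```bash
cat >> h.py <<'E'
def ray(c,u,v,z):
    Rm=cv2.Rodrigues(np.array(c['rvec'],float))[0];t=np.array(c['tvec'],float).ravel()
    o=-Rm.T@t; d=Rm.T@np.linalg.inv(np.array(c['camera_matrix'],float))@[u,v,1]
    return o+d*(z-o[2])/d[2]
E
python3 - <<'E'
from h import *
A=np.load('scene0.npz');B=np.load('side0.npz')
P=B['P']
n={'FL':(280,358),'FR':(398,247),'BL':(140,297),'BR':(265,198)}
c={k:ray(B,230+u/3,140+v/3,.072)[:2] for k,(u,v) in n.items()}
print(c)
ctr=sum(c.values())/4; yd=(c['FL']-c['FR']+c['BL']-c['BR']);xd=(c['BL']-c['FL']+c['BR']-c['FR'])
print('box',ctr,'yaw',np.arctan2(-yd[0],yd[1]),np.arctan2(xd[1],xd[0]),np.linalg.norm(yd)/2,np.linalg.norm(xd)/2)
# depth: points in box region by height
q=P[195:275,270:370].reshape(-1,3);q=q[np.linalg.norm(q[:,:2]-ctr,axis=1)<.15]
for lo,hi in((.068,.076),(.008,.016),(.027,.033)):
    m=(q[:,2]>lo)&(q[:,2]<hi);print(lo,m.sum(),cv2.minAreaRect(q[m][:,:2].astype('f4')))
# lid inner plane
L=P[165:205,275:305].reshape(-1,3);L=L[(L[:,2]>.1)&(L[:,2]<.3)];cc=np.median(L,0);L=L[np.linalg.norm(L-cc,axis=1)<.12]
nn=np.linalg.svd(L-L.mean(0),full_matrices=False)[2][2];print('lid',len(L),L.mean(0),nn)
print('ballpt',P[159,268],P[157,267])
# carton in side image
C=P[186:210,345:370].reshape(-1,3);f=B['frame'][186:210,345:370].reshape(-1,3)
m=(C[:,2]>.017)&(C[:,2]<.026)&(np.linalg.norm(C[:,:2]-[.498,-.483],axis=1)<.06);print('carton side',m.sum(),C[m].mean(0),cv2.minAreaRect(C[m][:,:2].astype('f4')))
C=A['P'][244:268,345:386].reshape(-1,3)
m=(C[:,2]>.019)&(C[:,2]<.026)&(np.linalg.norm(C[:,:2]-[.498,-.483],axis=1)<.06);print('carton sc',m.sum(),C[m].mean(0),cv2.minAreaRect(C[m][:,:2].astype('f4')))
q=A['P'][258:292,380:412].reshape(-1,3);q=q[(q[:,2]>.06)&(q[:,2]<.07)];print('timer top',len(q),cv2.minAreaRect(q[:,:2].astype('f4')))
q=A['P'][222:270,345:386].reshape(-1,3)
s=bot.observe();T=R.from_quat(s['eef_rot']).as_matrix();print(T)
E
```

```text
{'FL': array([ 0.43739264, -0.09478741]), 'FR': array([ 0.40417011, -0.27976345]), 'BL': array([ 0.58573683, -0.11454327]), 'BR': array([ 0.55315511, -0.29975206])}
box [ 0.49511367 -0.19721155] yaw -0.1759229009119895 -0.13288389307007725 0.18799402622718317 0.1499868960834997
0.068 571 ((0.5008947849273682, -0.2003415822982788), (0.20301644504070282, 0.16602881252765656), 80.38645935058594)
0.008 954 ((0.49789243936538696, -0.19778227806091309), (0.18871034681797028, 0.14794738590717316), 81.23185729980469)
0.027 374 ((0.4984157085418701, -0.19855020940303802), (0.18958310782909393, 0.1512688845396042), 80.82798767089844)
lid 1195 [ 0.59880374 -0.22102471  0.17974669] [-0.95681186  0.14597103  0.25140312]
ballpt [ 0.65859979 -0.21678631  0.24733193] [ 0.66090637 -0.21641302  0.25304632]
carton side 120 [ 0.4959273  -0.47675226  0.02024426] ((0.49613308906555176, -0.47714269161224365), (0.029363561421632767, 0.08265744149684906), 0.3240063488483429)
carton sc 197 [ 0.49668217 -0.4851467   0.02230249] ((0.4982278048992157, -0.48331403732299805), (0.08097142726182938, 0.03223812207579613), 89.29337310791016)
timer top 194 ((0.4574071168899536, -0.6123162508010864), (0.06103629618883133, 0.03487004339694977), 14.223846435546875)
[[ 9.34916137e-01  3.54868613e-01 -2.90373051e-04]
 [ 3.54868724e-01 -9.34915632e-01  9.74584952e-04]
 [ 7.43753054e-05 -1.01419951e-03 -9.99999483e-01]]
```

```bash
cat >> h.py <<'E'
def plan(tgt,yaw,n,claw,start=None,total=8):
    """rows to bring TCP to tgt, tool down, tool-y at world angle yaw (mod pi, nearest unless start given)"""
    s=bot.observe(); T=R.from_quat(s['eef_rot']); p=np.array(s['position']); rows=[]
    y=T.as_matrix()[:,1]; y0=np.arctan2(y[1],y[0]); dy=yaw-y0
    dy=(dy+np.pi/2)%np.pi-np.pi/2 if start is None else dy+start
    down=lambda a:R.from_matrix(np.array([[-np.sin(a),np.cos(a),0],[np.cos(a),np.sin(a),0],[0,0,-1]]).T@np.eye(3)) if 0 else R.from_matrix(np.column_stack([[-np.sin(a),np.cos(a),0],[np.cos(a),np.sin(a),0],[0,0,-1]]))
    for i in range(n):
        w=p+(np.array(tgt)-p)/(n-i); G=down(y0+dy*(i+1)/n)
        d=T.inv().apply(w-p); r=(T.inv()*G).as_rotvec()
        d=np.round(d*1000,1 if n<3 else 0); r=np.round(r,3)
        rows.append([*d.tolist(),*r.tolist(),claw]); p=p+T.apply(d/1000); T=T*R.from_rotvec(r)
    while len(rows)<total: rows.append([0]*6+[claw])
    print('q',np.round(s['qpos'],2),'t',s['time'],'dyaw',dy); print(rows)
def down_state():
    s=bot.observe();y=R.from_quat(s['eef_rot']).as_matrix()
    print(s['time'],s['position'],'yaw',np.arctan2(y[1,1],y[0,1]),'z',y[:,2],'gap',s['finger_gap'],'F',s['gripper_force'],s['force'],'q',np.round(s['qpos'],2))
E
python3 - <<'E'
from h import *
for f in('scene0','side0'):
    q=np.load(f+'.npz')['P'].reshape(-1,3)
    m=(q[:,2]>.2)&(q[:,2]<.6)&(q[:,0]>.4)&(q[:,0]<1)&(q[:,1]>-.6)&(q[:,1]<.2)
    q=q[m]; H,_,_=np.histogram2d(q[:,0],q[:,1],bins=[np.arange(.4,1.01,.05),np.arange(-.6,.21,.05)]);print(f);print(H.astype(int))
plan([.497,-.482,.19],0,8,60)
E
```

```text
scene0
[[   0    0    0    0    0    0    0    0    0    0    0    0    0    0
     0    0]
 [   0    0    0    0    0    0    0    0    0    0    0    0    0    0
     0    0]
 [   0    0    0    0    0    0    0    0    0    0    0    0    0    0
     0    0]
 [   0    0    0    0    0   71   55   12    0    0    0    0    0    0
     0    0]
 [   0    0    0    0    0   25   85  283  107    9    0    0    0    0
     0    0]
 [   0    0    0    0    0    0    1  110    0    0    2    0    0    0
     0    0]
 [   3    0    0    1    2    0    0    0    0    6   78   27    0    0
     0    0]
 [   9    7   11   12    1    0    0    0    0    0    3  134   26    0
     0    0]
 [   0    0    2    2   11   33   35   37   36    0    0  314   17    0
     0    0]
 [ 198  106   96   86  102  152  152  124  111   62   49  109   42   15
   279    0]
 [ 448  878   83   66  129 1258  278   46  350  253  258  228  213   55
   700    0]
 [ 609  120  245  610  845   82    9   40  251   56  169   32   20    4
   796    0]]
side0
[[   0    0    0    0    0    0    0    0    0    0    0    0    0
[... 661 characters left out ...]
   0    0   50  811    6
     0    0]
 [  85   51   58   65   76  119  102   86   95  111  116  133  200  169
  1990    0]
 [  91  529  214   82   88  636 1130  110  289  535  656  676  736  543
  2573    0]
 [  81  106  812  271  166   53 1123   27   71   97  226  380  173  254
  2391    0]]
q [-1.31  0.49  1.56 -0.    1.09 -0.11] t 0.1 dyaw 1.208022601536907
[[37.0, 0.0, 3.0, -0.001, -0.0, -0.151, 60], [36.0, 6.0, 3.0, 0.0, -0.0, -0.151, 60], [35.0, 11.0, 3.0, 0.0, -0.0, -0.151, 60], [33.0, 16.0, 3.0, 0.0, -0.0, -0.151, 60], [30.0, 21.0, 3.0, 0.0, -0.0, -0.151, 60], [26.0, 25.0, 3.0, 0.0, -0.0, -0.151, 60], [22.0, 29.0, 3.0, 0.0, -0.0, -0.151, 60], [18.0, 33.0, 3.0, 0.0, -0.0, -0.151, 60]]
```

servo_tool(
  motion=[
    [37,0,3,0,0,-0.151,60],
    [36,6,3,0,0,-0.151,60],
    [35,11,3,0,0,-0.151,60],
    [33,16,3,0,0,-0.151,60],
    [30,21,3,0,0,-0.151,60],
    [26,25,3,0,0,-0.151,60],
    [22,29,3,0,0,-0.151,60],
    [18,33,3,0,0,-0.151,60],
  ],
)

```text
time: 1.1
position: [0.498, -0.4817, 0.1902]
eef_rot: [0.705, 0.709, -0.0, -0.0]
force: [-0.3, -0.1, -0.3]
finger_gap: 0.0597
gripper_force: 0.0
```

Run:
```python
from h import *
c=cam('wrist'); cv2.imwrite('pics/w1.png',c['frame']); np.savez('w1.npz',P=pts(c),**{k:c[k] for k in('frame','depth','camera_matrix','rvec','tvec')})
down_state(); print(-c['R'].T@c['t'],c['R'][2])
```

```text
1.15 [ 0.50152886 -0.47975083  0.1895805 ] yaw 0.014423240797758268 z [ 4.19404044e-04  1.14776949e-03 -9.99999253e-01] gap 0.06009697023839173 F 0.0 [ 1.27753859  3.31737441 -0.98178974] q [-0.86  0.61  1.4   0.    1.13 -0.87]
[ 0.49828014 -0.40639005  0.36011322] [ 0.00100573 -0.26564988 -0.96406905]
```

View pics/w1.png

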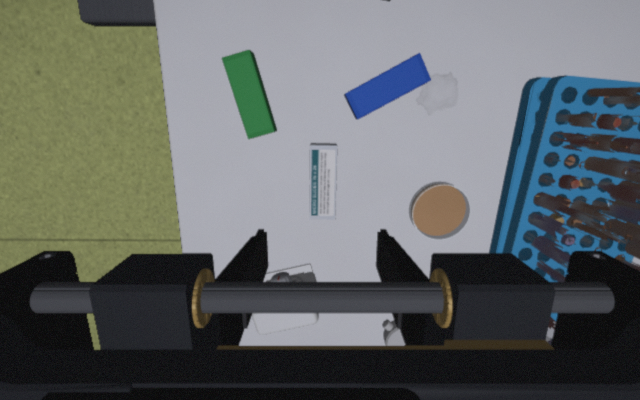

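The wrist picture shows the carton's top with corners (310,143), (337,144), (336,218), (310,217); timer, petri, blue and green pieces are clear of the finger path.

Run:
```python
from h import *
W=np.load('w1.npz')
for u,v in((310,143),(337,144),(336,218),(310,217)):print(ray(W,u,v,.022))
q=W['P'][135:225,300:346].reshape(-1,3);m=(q[:,2]>.018)&(q[:,2]<.026);print(m.sum(),q[m].mean(0),cv2.minAreaRect(q[m][:,:2].astype('f4')))
c=cv2.minAreaRect(q[m][:,:2].astype('f4'))[0]
plan([*c,.006],0.0,8,55)
```

```text
[ 0.48660092 -0.44005826  0.022     ]
[ 0.51373975 -0.44093378  0.022     ]
[ 0.51397156 -0.5192558   0.022     ]
[ 0.48621601 -0.5182567   0.022     ]
2011 [ 0.49914526 -0.48021709  0.02222952] ((0.4992639720439911, -0.4814457297325134), (0.0789380744099617, 0.0279607605189085), 89.70630645751953)
q [-0.86  0.61  1.4   0.    1.13 -0.87] t 1.15 dyaw -0.014423240797758252
[[-0.0, -0.0, 23.0, 0.0, -0.001, 0.002, 55], [-0.0, -0.0, 23.0, 0.0, -0.0, 0.002, 55], [-0.0, -0.0, 23.0, 0.0, -0.0, 0.001, 55], [-0.0, -0.0, 23.0, 0.0, -0.0, 0.002, 55], [-0.0, -1.0, 23.0, 0.0, -0.0, 0.002, 55], [-1.0, -0.0, 23.0, 0.0, -0.0, 0.002, 55], [-0.0, -1.0, 23.0, 0.0, -0.0, 0.002, 55], [-1.0, -0.0, 23.0, 0.0, -0.0, 0.001, 55]]
```

servo_tool(
  motion=[
    [0,-1,30,0,0,0.004,55],
    [0,-1,30,0,0,0.004,55],
    [0,0,30,0,0,0.004,55],
    [0,0,30,0,0,0,55],
    [0,0,30,0,0,0,55],
    [0,0,20,0,0,0,55],
    [0,0,13,0,0,0,55],
    [0,0,0,0,0,0,55],
  ],
)

```text
time: 2.15
position: [0.4949, -0.4822, 0.0071]
eef_rot: [0.711, 0.703, 0.0, -0.0]
force: [0.2, 0.1, -0.2]
finger_gap: 0.0552
gripper_force: 0.0
```

servo_tool(
  motion=[
    [0,0,0,0,0,0,20],
    [0,0,0,0,0,0,20],
    [0,0,0,0,0,0,20],
    [0,0,0,0,0,0,20],
    [0,0,0,0,0,0,20],
    [0,0,-10,0,0,0,20],
    [0,0,-30,0,0,0,20],
    [0,0,-30,0,0,0,20],
  ],
)

```text
time: 3.15
position: [0.4946, -0.4821, 0.0784]
eef_rot: [0.711, 0.703, -0.0, -0.001]
force: [-0.1, -0.0, -1.3]
finger_gap: 0.0278
gripper_force: 30.0
```

Run:
```python
from h import *
down_state()
# refine box from side camera: rim plan
ctr=np.array([.4995,-.1995]); a=-.153
xb=np.array([np.cos(a),np.sin(a)]);yb=np.array([-xb[1],xb[0]])
t=ctr-.025*xb+.014*yb; print(t)
plan([*t,.19],a,12,20,total=16)
```

```text
3.15 [ 0.4946369  -0.48207072  0.07837052] yaw -0.012034620519450315 z [-1.03304389e-03  8.91485250e-04 -9.99999069e-01] gap 0.027779774213819042 F 29.999196231365204 [-0.064656   -0.03128337 -1.34951839] q [-0.87  0.73  1.5  -0.    0.91 -0.86]
[ 0.47692569 -0.18185345]
q [-0.87  0.73  1.5  -0.    0.91 -0.86] t 3.15 dyaw -0.14096537948054966
[[25.0, -2.0, -9.0, -0.001, -0.001, 0.012, 20], [25.0, -2.0, -9.0, -0.0, 0.0, 0.011, 20], [25.0, -2.0, -9.0, -0.0, 0.0, 0.012, 20], [25.0, -3.0, -9.0, -0.0, 0.0, 0.012, 20], [25.0, -3.0, -9.0, -0.0, 0.0, 0.012, 20], [25.0, -3.0, -10.0, -0.0, 0.0, 0.011, 20], [25.0, -4.0, -9.0, -0.0, 0.0, 0.012, 20], [25.0, -4.0, -10.0, -0.0, 0.0, 0.012, 20], [25.0, -4.0, -9.0, -0.0, 0.0, 0.012, 20], [24.0, -4.0, -10.0, -0.0, 0.0, 0.011, 20], [24.0, -5.0, -9.0, -0.0, 0.0, 0.012, 20], [25.0, -5.0, -10.0, -0.0, 0.0, 0.012, 20], [0, 0, 0, 0, 0, 0, 20], [0, 0, 0, 0, 0, 0, 20], [0, 0, 0, 0, 0, 0, 20], [0, 0, 0, 0, 0, 0, 20]]
```

servo_tool(
  motion=[
    [36,-3,-20,0,0,0.018,20],
    [37,-4,-20,0,0,0.018,20],
    [37,-4,-15,0,0,0.018,20],
    [37,-5,-15,0,0,0.018,20],
    [38,-6,-10,0,0,0.018,20],
    [38,-6,0,0,0,0.018,20],
    [38,-7,0,0,0,0.017,20],
    [38,-8,0,0,0,0.017,20],
  ],
)

```text
time: 4.15
position: [0.4743, -0.1795, 0.158]
eef_rot: [0.76, 0.65, -0.0, -0.0]
force: [0.1, 0.2, -1.4]
finger_gap: 0.0277
gripper_force: 30.0
```

Run:
```python
from h import *
c=cam('wrist'); cv2.imwrite('pics/w2.png',c['frame']); np.savez('w2.npz',P=pts(c),**{k:c[k] for k in('frame','depth','camera_matrix','rvec','tvec')})
down_state()
q=pts(c).reshape(-1,3)
ctr=np.array([.4995,-.1995])
q=q[np.linalg.norm(q[:,:2]-ctr,axis=1)<.16]
for lo,hi in((.068,.076),(.008,.016)):
    m=(q[:,2]>lo)&(q[:,2]<hi);print(lo,m.sum(),cv2.minAreaRect(q[m][:,:2].astype('f4')))
```

```text
4.2 [ 0.47317224 -0.17580479  0.15783085] yaw -0.15446401607512847 z [-0.00190607  0.00162822 -0.99999686] gap 0.027946191202454104 F 29.99967187643051 [-0.5890548   3.88951081 -0.15471127] q [-0.49  0.4   1.91  0.    0.83 -0.33]
0.068 7606 ((0.5019862651824951, -0.20323172211647034), (0.19968421757221222, 0.16085608303546906), 81.1119155883789)
0.008 14858 ((0.5112132430076599, -0.1503886580467224), (0.2116239368915558, 0.14322201907634735), 79.30847930908203)
```

View pics/w2.png

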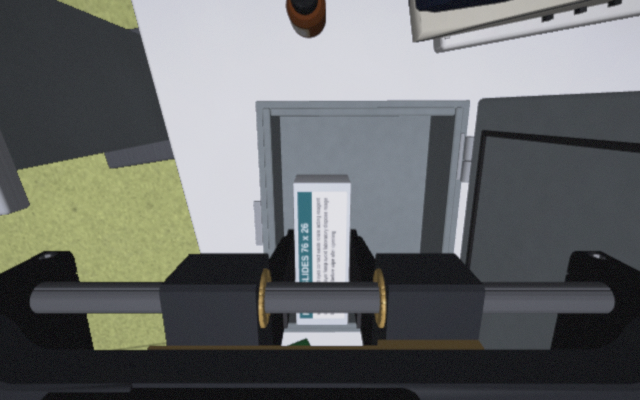

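The picture shows the carton held square between the fingers, with rim corners at (258,102) and (468,101) and the box floor free below it.

Run:
```python
from h import *
down_state()
plan([.4786,-.1858,.0195],-.155,8,20)
```

```text
4.2 [ 0.47317224 -0.17580479  0.15783085] yaw -0.15446401607512847 z [-0.00190607  0.00162822 -0.99999686] gap 0.027946191202454104 F 29.99967187643051 [-0.5890548   3.88951081 -0.15471127] q [-0.49  0.4   1.91  0.    0.83 -0.33]
q [-0.49  0.4   1.91  0.    0.83 -0.33] t 4.2 dyaw -0.0005359839248715303
[[-1.0, 1.0, 17.0, -0.002, -0.001, 0.0, 20], [-1.0, 1.0, 17.0, -0.0, -0.0, 0.0, 20], [-1.0, 1.0, 17.0, -0.0, -0.0, 0.0, 20], [-1.0, 1.0, 17.0, -0.0, -0.0, 0.0, 20], [-1.0, 1.0, 18.0, -0.0, -0.0, 0.0, 20], [-1.0, 1.0, 17.0, -0.0, -0.0, 0.0, 20], [-2.0, 0.0, 18.0, -0.0, -0.0, 0.0, 20], [-1.0, 1.0, 17.0, -0.0, -0.0, 0.001, 20]]
```

servo_tool(
  motion=[
    [-1,1,25,0,0,0,20],
    [-1,1,25,0,0,0,20],
    [-1,1,25,0,0,0,20],
    [-1,1,25,0,0,0,20],
    [-1,1,18,0,0,0,20],
    [0,0,10,0,0,0,20],
    [0,0,4,0,0,0,20],
    [0,0,0,0,0,0,20],
  ],
)

```text
time: 5.2
position: [0.4791, -0.1864, 0.0259]
eef_rot: [0.759, 0.651, 0.0, 0.0]
force: [0.6, -0.3, -1.6]
finger_gap: 0.0281
gripper_force: 30.0
```

servo_tool(
  motion=[
    [0,0,3,0,0,0,20],
    [0,0,2,0,0,0,20],
    [0,0,1,0,0,0,20],
    [0,0,0,0,0,0,20],
    [0,0,0,0,0,0,24],
    [0,0,0,0,0,0,32],
    [0,0,0,0,0,0,42],
    [0,0,0,0,0,0,42],
  ],
)

```text
time: 6.2
position: [0.479, -0.1864, 0.0196]
eef_rot: [0.759, 0.651, -0.0, -0.0]
force: [0.3, 0.6, -0.7]
finger_gap: 0.0414
gripper_force: 0.0
```

servo_tool(
  motion=[
    [0,0,-20,0,0,0,42],
    [0,0,-60,0,0,0,42],
    [0,0,-60,0,0,0,42],
    [0,0,-60,0,0,-0.18,42],
    [0,0,-60,0,0,-0.18,42],
    [0,0,-60,0,0,-0.18,42],
    [0,0,0,0,0,-0.18,60],
    [0,0,0,0,0,-0.18,60],
  ],
)

```text
time: 7.2
position: [0.4789, -0.1863, 0.3403]
eef_rot: [0.398, 0.917, -0.0, 0.001]
force: [0.3, -1.0, -0.3]
finger_gap: 0.0562
gripper_force: 0.0
```

Run:
```python
from h import *
down_state()
plan([.62,-.219,.36],np.pi/2-.155,8,65)
```

```text
7.2 [ 0.47890159 -0.18632252  0.34025549] yaw 0.7519612955557796 z [ 1.08670512e-03 -6.59419912e-04 -9.99999192e-01] gap 0.05617465723776723 F 0.0 [ 0.32920761 -1.02744187 -0.29835302] q [-0.5   0.22  1.64 -0.    1.28 -1.25]
q [-0.5   0.22  1.64 -0.    1.28 -1.25] t 7.2 dyaw 0.6638350312391168
[[-15.0, 10.0, -2.0, 0.0, 0.001, -0.083, 65], [-16.0, 9.0, -3.0, 0.0, 0.0, -0.083, 65], [-16.0, 7.0, -2.0, 0.0, 0.0, -0.083, 65], [-17.0, 6.0, -3.0, 0.0, 0.0, -0.083, 65], [-18.0, 5.0, -2.0, 0.0, 0.0, -0.083, 65], [-18.0, 3.0, -3.0, 0.0, 0.0, -0.083, 65], [-18.0, 2.0, -2.0, 0.0, 0.0, -0.083, 65], [-18.0, 0.0, -3.0, 0.0, 0.0, -0.083, 65]]
```

servo_tool(
  motion=[
    [-19,16,-2,0,0,-0.083,65],
    [-22,14,-3,0,0,-0.083,65],
    [-23,12,-2,0,0,-0.083,65],
    [-24,10,-3,0,0,-0.083,65],
    [-26,8,-2,0,0,-0.083,65],
    [-26,6,-3,0,0,-0.083,65],
    [-26,3,-2,0,0,-0.083,65],
    [-26,0,-3,0,0,-0.083,65],
  ],
)

```text
time: 8.2
position: [0.6849, -0.2253, 0.3593]
eef_rot: [0.079, 0.997, 0.0, -0.0]
force: [-0.3, 0.9, 0.6]
finger_gap: 0.065
gripper_force: 0.0
```

Run:
```python
from h import *
c=cam('wrist'); P=pts(c); np.savez('w3.npz',P=P,**{k:c[k] for k in('frame','depth','camera_matrix','rvec','tvec')})
c2=cam('side'); P2=pts(c2)
down_state()
cv2.imwrite('pics/w3.png',np.hstack([c['frame'],cv2.resize(c2['frame'][120:280,230:330],(250,400),interpolation=2)])[:, 100:890])
def fit(q):
    from scipy.optimize import least_squares
    r=least_squares(lambda x:np.linalg.norm(q-x,axis=1)-.018,q.mean(0)+[0,0,-.01],loss='soft_l1',f_scale=.002);return r.x,np.sqrt(np.mean(r.fun**2)),len(q)
for cc,PP in((c,P),(c2,P2)):
    q=PP.reshape(-1,3);f=cc['frame'].reshape(-1,3).max(1)
    m=(np.linalg.norm(q-[.668,-.230,.239],axis=1)<.035)&(f<70)
    q=q[m]; print(m.sum(),fit(q) if m.sum()>10 else '')
a=-.155;ct=np.array([.5015,-.2015]);xb=np.array([np.cos(a),np.sin(a)])
print('model',ct+xb*(.081+.0889), .239)
```

```text
8.3 [ 0.68558305 -0.22547653  0.35820748] yaw 1.4118613077393878 z [-1.00052457e-03  4.26539248e-04 -9.99999409e-01] gap 0.06502773643307548 F 0.0 [ 0.96424087 -0.49576771  0.3366242 ] q [-0.41  0.56  1.06 -0.    1.52 -1.82]
1106 (array([ 0.66934299, -0.22857021,  0.23873227]), np.float64(0.0005458395240109617), 1106)
104 (array([ 0.66682222, -0.2270699 ,  0.23718476]), np.float64(0.0015895703065762696), 104)
model [ 0.66936316 -0.22772918] 0.239
```

View pics/w3.png

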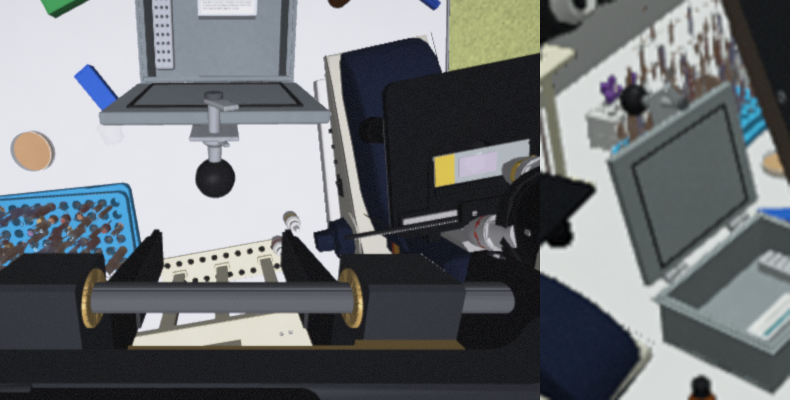

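The ball is at (215,178) in the picture with its stem towards the lid, and the carton lies flat in the box at (227,5). The microscope is close on the right, so I'll check clearance before descending.

Run:
```python
from h import *
a=-.155;c=np.array([.669,-.2282]);xb=np.array([np.cos(a),np.sin(a)]);yb=np.array([-xb[1],xb[0]])
for f in('scene0','side0','w3'):
    q=np.load(f+'.npz')['P'].reshape(-1,3); d=q[:,:2]-c; x=d@xb;y=d@yb
    for lo,hi in((.21,.26),(.26,.3),(.3,.36)):
        m=(abs(x)<.08)&(abs(y)<.2)&(q[:,2]>lo)&(q[:,2]<hi)
        if f=='w3': m&=(abs(y)>.1)
        h=np.histogram(y[m],bins=np.arange(-.2,.21,.02))[0];print(f,lo,h)
plan([.669,-.2282,.2195],np.pi/2-.155,8,65)
```

```text
scene0 0.21 [  0   0   0   0  23  52  45  36  47 219  75  35  30  14   4   1   7  13
  60  25]
scene0 0.26 [ 0  0  0  0  0  0  0  0  1 15 29  0  0  0  0  0  0  0  0  0]
scene0 0.3 [0 0 0 0 0 0 0 0 0 0 0 0 0 0 0 0 0 0 0 0]
side0 0.21 [  0   0   0   0   0  40  45  47  49  87 265  68  55  60  66  22   7  71
 226 192]
side0 0.26 [ 0  0  0  0  0  0  0  0  0  4 42  1  0  0  0  0  0  0  0  0]
side0 0.3 [ 0  0  0  0  0  0  0  0  0  0  0  0  0  0  0  0  0  0  0 63]
w3 0.21 [   0    0    0    0    9    0    0    0    0    0    0    0    0    0
    0   12  117 1769 3589 3703]
w3 0.26 [  0   0   0   0   0   0   0   0   0   0   0   0   0   0   0   0   0   0
   0 332]
w3 0.3 [   0    0    0    0    0    0    0    0    0    0    0    0    0    0
    0    0    0    0    0 1086]
q [-0.41  0.56  1.06 -0.    1.52 -1.82] t 8.3 dyaw 0.003935019055508748
[[2.0, -1.0, 17.0, 0.0, -0.001, -0.0, 65], [2.0, -1.0, 17.0, 0.0, -0.0, -0.001, 65], [2.0, -1.0, 17.0, 0.0, -0.0, -0.0, 65], [2.0, -0.0, 18.0, 0.0, -0.0, -0.001, 65], [2.0, -1.0, 17.0, 0.0, -0.0, -0.0, 65], [2.0, -0.0, 18.0, 0.0, -0.0, -0.001, 65], [2.0, -1.0, 17.0, 0.0, -0.0, -0.0, 65], [2.0, -0.0, 18.0, 0.0, -0.0, -0.001, 65]]
```

Clear (nothing above 0.26 m within 0.18 m sideways).

servo_tool(
  motion=[
    [3,-1,15,0,0,0,65],
    [3,-1,20,0,0,0,65],
    [3,-1,25,0,0,0,65],
    [3,-1,25,0,0,0,65],
    [3,-1,25,0,0,0,65],
    [1,0,20,0,0,0,65],
    [0,0,9,0,0,0,65],
    [0,0,0,0,0,0,65],
  ],
)

```text
time: 9.3
position: [0.667, -0.2274, 0.2204]
eef_rot: [0.081, 0.997, 0.0, -0.0]
force: [-0.1, -0.4, -0.0]
finger_gap: 0.065
gripper_force: 0.0
```

Run:
```python
from h import *
down_state()
plan([.669,-.2282,.2195],np.pi/2-.155,1,30)
```

```text
9.3 [ 0.66698996 -0.22742719  0.22035362] yaw 1.4094872910239191 z [-7.12309292e-04  2.12153976e-04 -9.99999724e-01] gap 0.06500479730357168 F 0.0 [-0.14057078 -0.37898436 -0.04152695] q [-0.42  0.6   1.33 -0.    1.21 -1.83]
q [-0.42  0.6   1.33 -0.    1.21 -1.83] t 9.3 dyaw 0.006309035770977411
[[-2.1, -0.4, 0.9, 0.0, -0.001, -0.006, 30], [0, 0, 0, 0, 0, 0, 30], [0, 0, 0, 0, 0, 0, 30], [0, 0, 0, 0, 0, 0, 30], [0, 0, 0, 0, 0, 0, 30], [0, 0, 0, 0, 0, 0, 30], [0, 0, 0, 0, 0, 0, 30], [0, 0, 0, 0, 0, 0, 30]]
```

servo_tool(
  motion=[
    [-2,-0.5,1,0,0,-0.006,65],
    [0,0,0,0,0,0,50],
    [0,0,0,0,0,0,30],
    [0,0,0,0,0,0,30],
    [0,0,0,0,0,0,30],
    [0,0,0,0,0,0,30],
    [0,0,0,0,0,0,30],
    [0,0,0,0,0,0,30],
  ],
)

```text
time: 10.3
position: [0.6695, -0.2288, 0.2197]
eef_rot: [0.077, 0.997, -0.0, 0.0]
force: [0.8, -4.8, -1.1]
finger_gap: 0.0349
gripper_force: 30.0
```

Run:
```python
from h import *
down_state()
# arc deltas (tool x = -box x, tool z = down) relative to t=1.8
t0=1.80;N=24
ts=t0-(t0-0.06)*(1-np.cos(np.pi*np.arange(N+1)/N))/2
x=-.177*np.cos(ts)+.05*np.sin(ts);z=.177*np.sin(ts)+.05*np.cos(ts)
print(np.round(np.c_[ts[1:],-np.diff(x)*1000,-np.diff(z)*1000,-(x[1:]-x[0])*1000,-(z[1:]-z[0])*1000],2).tolist())
```

```text
10.3 [ 0.6694916  -0.22880447  0.21972842] yaw 1.4159084289402253 z [ 2.50021170e-04 -7.72050445e-04 -9.99999671e-01] gap 0.034883335007564596 F 30.000079572200775 [ 0.76766823 -4.75834297 -1.102404  ] q [-0.42  0.61  1.33 -0.    1.21 -1.84]
[[1.79, 1.2, -0.66, 1.2, -0.66], [1.77, 3.61, -1.91, 4.81, -2.56], [1.73, 6.04, -2.97, 10.85, -5.53], [1.68, 8.48, -3.72, 19.33, -9.25], [1.62, 10.9, -4.06, 30.22, -13.3], [1.55, 13.23, -3.91, 43.46, -17.21], [1.46, 15.4, -3.23, 58.85, -20.44], [1.37, 17.28, -2.03, 76.13, -22.47], [1.26, 18.76, -0.35, 94.89, -22.82], [1.16, 19.74, 1.71, 114.63, -21.11], [1.04, 20.12, 4.0, 134.75, -17.11], [0.93, 19.89, 6.34, 154.64, -10.77], [0.82, 19.04, 8.56, 173.68, -2.21], [0.7, 17.65, 10.46, 191.34, 8.25], [0.6, 15.84, 11.9, 207.17, 20.15], [0.5, 13.74, 12.78, 220.91, 32.93], [0.4, 11.51, 13.04, 232.42, 45.98], [0.31, 9.31, 12.68, 241.73, 58.66], [0.24, 7.24, 11.74, 248.97, 70.41], [0.18, 5.4, 10.29, 254.37, 80.7], [0.13, 3.83, 8.43, 258.2, 89.13], [0.09, 2.52, 6.24, 260.72, 95.37], [0.07, 1.41, 3.83, 262.14, 99.2], [0.06, 0.46, 1.29, 262.59, 100.49]]
```

servo_tool(
  motion=[
    [1,0,-1,0,0,0,30],
    [4,0,-2,0,0,0,30],
    [6,0,-3,0,0,0,30],
    [8.5,0,-3.5,0,0,0,30],
    [11,0,-4,0,0,0,30],
    [13,0,-4,0,0,0,30],
    [15.5,0,-3,0,0,0,30],
    [17,0,-2,0,0,0,30],
  ],
)

```text
time: 11.3
position: [0.5939, -0.2172, 0.2423]
eef_rot: [0.077, 0.997, -0.001, 0.0]
force: [-0.1, -7.4, -2.4]
finger_gap: 0.0346
gripper_force: 30.0
```

servo_tool(
  motion=[
    [19,-0.5,-0.5,0,0,0,30],
    [20,-0.5,2,0,0,0,30],
    [20,0,4,0,0,0,30],
    [20,0,6,0,0,0,30],
    [19,0,9,0,0,0,30],
    [17.5,0,10.5,0,0,0,30],
    [16,0,12,0,0,0,30],
    [13.5,0,12.5,0,0,0,30],
  ],
)

```text
time: 12.3
position: [0.4504, -0.1953, 0.1865]
eef_rot: [0.077, 0.997, -0.0, 0.0]
force: [0.8, -6.9, -3.0]
finger_gap: 0.0345
gripper_force: 30.0
```

servo_tool(
  motion=[
    [11.5,-0.5,13,0,0,0,30],
    [9.5,-0.5,12.5,0,0,0,30],
    [7,0,12,0,0,0,30],
    [5.5,0,10,0,0,0,30],
    [4,0,8.5,0,0,0,30],
    [2.5,0,6,0,0,0,30],
    [1.5,0,4,0,0,0,30],
    [0.5,0,1.5,0,0,0,30],
  ],
)

```text
time: 13.3
position: [0.4091, -0.1894, 0.1188]
eef_rot: [0.077, 0.997, 0.0, -0.0]
force: [0.1, 5.7, -0.2]
finger_gap: 0.0348
gripper_force: 30.0
```

servo_tool(
  motion=[
    [0.5,0.5,2,0,0,0,30],
    [1,0,2,0,0,0,30],
    [0.5,0,2,0,0,0,30],
    [0.5,0,2,0,0,0,30],
    [0.5,0,1.5,0,0,0,30],
    [0,0,1,0,0,0,30],
    [0,0,0.5,0,0,0,30],
    [0,0,0,0,0,0,30],
  ],
)

```text
time: 14.3
position: [0.4063, -0.1889, 0.1081]
eef_rot: [0.077, 0.997, -0.0, -0.0]
force: [-2.2, 2.3, -1.3]
finger_gap: 0.035
gripper_force: 30.0
```

Run:
```python
from h import *
c2=cam('side'); P=pts(c2); down_state()
f=c2['frame'][190:275,250:400]; cv2.imwrite('pics/s4.png',cv2.resize(f,None,fx=5,fy=5,interpolation=2))
q=P[190:275,250:400].reshape(-1,3)
a=-.155;d=q[:,:2]-[.5015,-.2015];x=d@[np.cos(a),np.sin(a)];y=d@[-np.sin(a),np.cos(a)]
m=(abs(x)<.06)&(abs(y)<.09)&(q[:,2]>.075)&(q[:,2]<.12)
A=np.c_[x[m],y[m],np.ones(m.sum())];print(m.sum(),np.linalg.lstsq(A,q[m,2],rcond=None)[0])
```

```text
14.35 [ 0.40628777 -0.18885452  0.10810756] yaw 1.4158867526194643 z [-2.56347329e-04  2.60061590e-05 -9.99999967e-01] gap 0.03481359124568923 F 29.99996155500412 [-2.58262328  1.614553   -1.25039819] q [-0.58  0.41  2.09 -0.    0.64 -2.  ]
1286 [-0.00541678 -0.00569174  0.08598227]
```

View pics/s4.png

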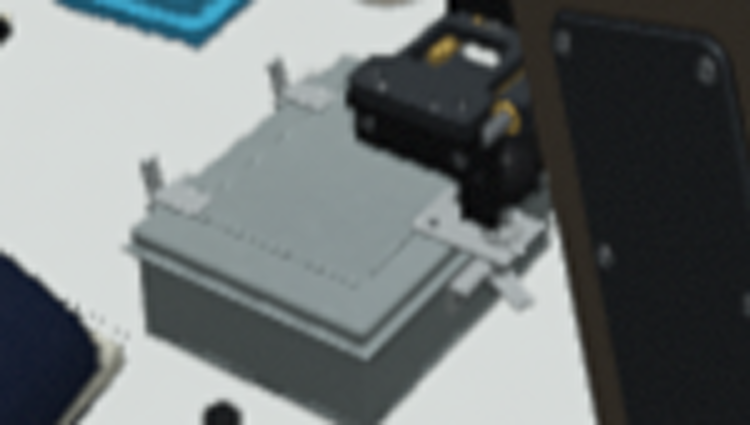

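The lid lies flush on the rim (plane slope about 0.005 rad), with the pointer and tongue at (515,290) facing away from the box. Now I'll turn the ball clockwise, about tool +z.

servo_tool(
  motion=[
    [0,0,0.5,0,0,0,30],
    [0,0,0,0,0,0.1,30],
    [0,0,0,0,0,0.15,30],
    [0,0,0,0,0,0.15,30],
    [0,0,0,0,0,0.15,30],
    [0,0,0,0,0,0.15,30],
    [0,0,0,0,0,0.15,30],
    [0,0,0,0,0,0.1,30],
  ],
)

```text
time: 15.35
position: [0.406, -0.1891, 0.1077]
eef_rot: [0.526, 0.85, -0.0, -0.0]
force: [-5.9, -2.5, 2.6]
finger_gap: 0.0347
gripper_force: 30.0
```

Run:
```python
from h import *
down_state(); print(bot.observe()['torque'])
```

```text
15.35 [ 0.40601287 -0.18910317  0.1077265 ] yaw 0.46277818320806285 z [-7.37491071e-04 -5.17482303e-04 -9.99999594e-01] gap 0.034677718860255204 F 29.99863564968109 [-5.86910691 -2.45792661  2.61385425] q [-0.58  0.41  2.1  -0.    0.64 -1.04]
[-0.36223738  1.00968562  0.15027941]
```

servo_tool(
  motion=[
    [0,0,0,0,0,0.15,30],
    [0,0,0,0,0,0.15,30],
    [0,0,0,0,0,0.15,30],
    [0,0,0,0,0,0.15,30],
    [0,0,0,0,0,0.15,30],
    [0,0,0,0,0,0.15,30],
    [0,0,0,0,0,0.15,30],
    [0,0,0,0,0,0.1,30],
  ],
)

```text
time: 16.35
position: [0.4056, -0.189, 0.1077]
eef_rot: [0.904, 0.428, -0.001, -0.0]
force: [-8.9, -2.8, 4.4]
finger_gap: 0.0347
gripper_force: 30.0
```

servo_tool(
  motion=[
    [0,0,0,0,0,0.1,30],
    [0,0,0,0,0,0.1,30],
    [0,0,0,0,0,0.1,30],
    [0,0,0,0,0,0.1,30],
    [0,0,0,0,0,0.08,30],
    [0,0,0,0,0,0.06,30],
    [0,0,0,0,0,0,30],
    [0,0,0,0,0,0,30],
  ],
)

```text
time: 17.35
position: [0.4056, -0.1888, 0.1077]
eef_rot: [0.985, 0.173, -0.001, -0.0]
force: [-8.3, -0.4, 3.9]
finger_gap: 0.0349
gripper_force: 30.0
```

Run:
```python
from h import *
down_state(); print(bot.observe()['torque'])
```

```text
17.35 [ 0.40558019 -0.18877354  0.10767723] yaw -1.2234576149800305 z [-1.70677107e-03  2.40673884e-04 -9.99998515e-01] gap 0.03490268709878164 F 30.000627636909485 [-8.31103217 -0.43321784  3.89064762] q [-0.58  0.41  2.1  -0.    0.64  0.64]
[-0.03483543  1.53414531  0.01412301]
```

servo_tool(
  motion=[
    [0,0,0,0,0,0.06,30],
    [0,0,0,0,0,0.06,30],
    [0,0,0,0,0,0.06,30],
    [0,0,0,0,0,0.06,30],
    [0,0,0,0,0,0.06,30],
    [0,0,0,0,0,0.06,30],
    [0,0,0,0,0,0.06,30],
    [0,0,0,0,0,0.06,30],
  ],
)

```text
time: 18.35
position: [0.4066, -0.189, 0.1079]
eef_rot: [0.998, -0.067, 0.0, 0.0]
force: [-0.3, 3.1, 3.2]
finger_gap: 0.0348
gripper_force: 30.0
```

Run:
```python
from h import *
down_state(); print(bot.observe()['torque'])
c2=cam('scene')
f=c2['frame'][170:250,260:370]; cv2.imwrite('pics/s5.png',cv2.resize(f,None,fx=6,fy=6,interpolation=2))
```

```text
18.35 [ 0.40664271 -0.18899277  0.10794648] yaw -1.7048324455628976 z [ 5.68601334e-04 -7.44780102e-04 -9.99999561e-01] gap 0.0347820746894422 F 29.999198019504547 [-0.29430873  3.13577036  3.15176085] q [-0.58  0.41  2.09 -0.    0.64  1.12]
[0.7882883 0.05891   0.4628982]
```

Torque rose to 0.46 N m, so it is at the stop after about 3.1 rad of turn. Release and retreat.

servo_tool(
  motion=[
    [0,0,0,0,0,0,60],
    [0,0,0,0,0,0,65],
    [0,0,0,0,0,0,65],
    [0,0,0,0,0,0,65],
    [0,0,-20,0,0,0,65],
    [0,0,-50,0,0,0,65],
    [0,0,-50,0,0,0,65],
    [0,0,-30,0,0,0,65],
  ],
)

```text
time: 19.4
position: [0.4066, -0.189, 0.26]
eef_rot: [0.998, -0.066, 0.001, 0.001]
force: [0.6, -0.7, -0.1]
finger_gap: 0.0648
gripper_force: 0.0
```

Run:
```python
from h import *
down_state()
c=cam('wrist'); cv2.imwrite('pics/w5.png',c['frame']); P=pts(c)
print(proj(c,[[.4066,-.1885,.127],[.4066,-.1885,.092],[.5,-.2,.09]]))
q=P.reshape(-1,3)
a=-.155;d=q[:,:2]-[.5015,-.2015];x=d@[np.cos(a),np.sin(a)];y=d@[-np.sin(a),np.cos(a)]
m=(x>-.04)&(x<.06)&(abs(y)<.09)&(q[:,2]>.07)&(q[:,2]<.12)
A=np.c_[x[m],y[m],np.ones(m.sum())];print(m.sum(),np.linalg.lstsq(A,q[m,2],rcond=None)[0] if m.sum()>9 else 0)
```

```text
19.4 [ 0.40663412 -0.18899972  0.25997223] yaw -1.7038007163201774 z [ 0.00220133 -0.00155587 -0.99999637] gap 0.06481596030578725 F 0.0 [ 0.55434483 -0.67206992 -0.08404491] q [-0.58  0.18  1.91 -0.    1.05  1.12]
[[321.69773108 192.23599081]
 [321.60483781 184.17900626]
 [320.5236488   88.80542532]]
20279 [-0.0005346  -0.00176029  0.08691293]
```

View pics/w5.png

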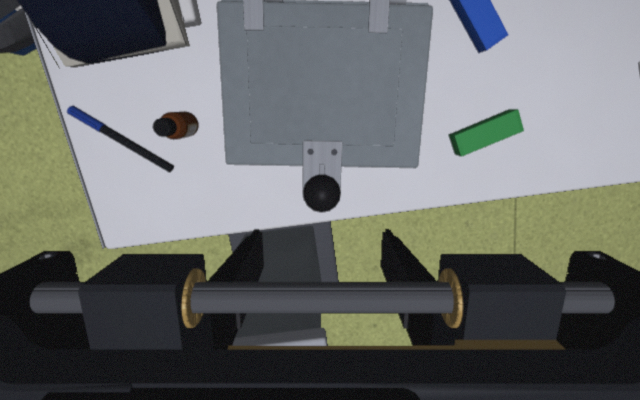

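The lid is level, the pointer at (322,168) points straight to the box, and oil, pen and the other pieces are where they were. Handing in.

```bash
python3 -c "
from cell import bot
print(bot.hand_in())"
```

```text
the job is handed in; nothing more can be done
None
```

The carton is flat on the dry box floor, the lid is shut and the ball knob is turned to its stop; I handed the job in at about 19 s, and the hand-in call returned no verdict.

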